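Change the grinder feed over through off and lock it

ROBOT

A 6-joint arm with a two-finger parallel gripper is mounted at the origin on the work surface. World frame = base frame: x ahead of the robot, y to its left, z up, the work surface at z = 0. Lengths are in m, angles in rad, forces in N, time in s.
With the tool pointing down it reaches from about 0.325 to 0.775 m from the base axis. Payload 5.5 kg.
Tool frame: the origin (TCP) lies at the very end of the fingers, on their centre line; the grasp point (between the pads) lies robot.tcp_to_grasp behind it (robot.tcp_to_grasp is the distance from the TCP to the grasp point, in m); z points along the fingers, y is the line along which they close (so a half turn about z gives the same grasp; the last joint's range is limited). The gripper opens to 85 mm and grips with 20 to 120 N. Pads are 22 mm wide; open, the fingers measure 114 mm over their backs; the gripper's body (76 mm by 85 mm) begins 54 mm behind the grasp point. The pads swing forward as they close: fully open they stand 13 mm farther back than shut.
Start: joints at [-1.208, 0.091, 1.231, -0, 1.82, -0.057], TCP at [0.245, -0.548, 0.231] pointing down, gripper open.
Joint ranges: [-2.87, 2.87], [-0.86, 2.18], [0.17, 2.46], [-1.51, 4.65], [0.06, 2.69], [-2.65, 2.65]. Speed limits (rad/s): [2.57, 2.57, 3.01, 3.14, 3.14, 3.14].

INTERFACE

Orientations are given as a rotation vector (axis times angle).
In Python, from plant import robot, imaging, ticket, search_frame, outline_of, tip_of gives the robot as it stands. The module is installed in compiled form; this text tells all that it offers.
- The arm moves only by the tool move_arm, never from a script. Its argument "plan" is a list of rows, each a list of 4 numbers: the shift along the world's x, y, z in m, then the turn about the world's z in rad. A call has 1 to 12 rows; each row is the pose to reach, as a shift and turn from the pose commanded when the call began; what a row does not reach only later rows make up. A row lasts 1/12 s, in which the tool goes at most 41.7 mm and 7.16 degrees, less where a joint would pass 70% of its speed; a pose out of reach is approached as far as the arm can. A call with a gripper value outside its range is refused whole. "claw" is the gripper command: -1 is shut, 1 is fully open, values between are in proportion, set as the call begins (left out, the last holds). The fingers move at their own pace and stop on an object; "squeeze" is the grip in N (left out, the last holds). Time passes only in rows, so rows that repeat a pose let the fingers close. It gives the time, the measured TCP pose, the force, the opening and the grip force at its end, in the units of the state.
- robot.get_obs(): the state, without advancing time (a new reading comes with each control period).
- imaging.camera(name): name is "scene" or "side" or "wrist"; returns a dict with "img" (384x512x3 uint8, red, green, blue), "vertical_fov" (degrees; the focal length in pixels is half the picture's height over the tangent of half this angle, whatever the lens; pixels are square), "cx", "cy" (the principal point, pixels), "extrinsics" (4x4, takes a point from world to camera coordinates). Camera axes: x right, y down, z forward; pixel columns grow to the right and rows downward; lengths in m; the calibration is good to about 2 mm. The wrist camera is an equidistant fisheye: a pixel r from the principal point sees the ray r / f radians off the axis. A picture is of the moment at which its call begins. There is no depth.
- ticket.finish_job(): hands the job in; it is judged then, once.
Trained networks look in the newest picture that a camera, given by its name, has taken for a name from the list of things; names that differ only in an ending like _2 or _b are one class to them, and where a whole thing is asked for, a point or a joint stands for the part that bears it (a point fixed in the world has none). Each returns a list of dicts, best first, with "confidence" (0 to 1); they miss things now and then, are a little off and sometimes report something else, mostly with a low value. They report only what shows in the picture. A call takes as long as a camera call. They do not tell look-alikes from the thing itself.
- search_frame(camera, query): "extent" ([centre column, centre row, width, height] in pixels, round what is visible of it).
- outline_of(camera, query): "pixels" (384x512 bool, what is visible of it) and "extent" ([centre column, centre row, width, height] in pixels, round what is visible of it).
- tip_of(camera, query): "centre" ([column, row] in pixels: a listed point, or the origin of a listed thing).
The state is a dict: "time": time; "qpos": joint angles; "joint_vel": joint speeds; "tau": joint torques, N m; "position": TCP position; "orientation": TCP orientation; "contact_force": force on the tool from outside, world axes, zero at the start; "moment": the same for the moment, N m; "gripper_width": finger opening in m; "grasp_force": force on a finger pad.
Only numpy, scipy, OpenCV 4.12 (cv2) and the standard library are available. Lean on these libraries where they do the work, as an engineer would, in place of code of your own. Each camera call takes 0.05 s, during which the arm holds its last target. There are 200 camera calls.

TASK

Change the bench switch over to the other grinder: push its lever up to the upright centre-off position and leave it standing still there for at least one full second, then push it fully over to the other side. Then take the round-knobbed locking pin out of the wooden tool block, put it through the slot in the switch's cover, feel along for the hidden hole underneath and let the pin go fully home, upright with its knob resting on the cover, and let go. Leave all the other things where they are.

Things in the scene. Friction and masses are not known exactly. Their poses are not given: they have to be found in the camera images.
- switch: Changeover switch: grey box fixed to the bench, 200 (x) x 240 (y) x 85 mm high, flat aluminium cover. Origin: centre of its underside; z up. The lever is at x = 45, y = 0 mm and swings in the y-z plane; a slot in the cover is at x = -55 mm. Two wire guards, 28 mm above the cover, run along y (-60 to 60) at x = -5 and 90 mm; two lenses, 11 mm high, stand at x = -55, y = +-95 mm.
- lever (a joint): Lever angle, rad: 0 upright (centre off), negative leaning to the switch's -y side, positive to its +y side; stops at -0.6 and +0.6. Starts on the -y side (-0.6 to -0.5). No spring or detent: friction keeps it where it is left (3 to 4 N at the ball to move it). Centre off: within 0.12 of upright; fully over: beyond 0.5.
- ball (a point): Centre of the black ball (30 mm diameter) on the lever's end, 85 mm from the pivot; the pivot lies 4 mm above the cover; the rod is 12 mm thick.
- slot (a point): Centre of the slot, on the cover's top face (cover 4 mm thick); axes as the switch. The slot runs along y, 70 mm long, 20 mm wide. Under it is a fixed lock bar with the hidden hole.
- bar (a point): Point on the top of the hidden lock bar, 20 mm straight below the slot's centre; axes as the switch. The bar is 20 mm thick, free space below, with one vertical through hole, 20 mm diameter, centred across the slot, at an unknown place along y, up to 20 mm either way from this point. Anywhere else in the slot the pin tip stops on the bar, 20 mm below the cover's top face.
- pin: Loose steel locking pin, 130 to 210 g, upright in one of the tool block's three holes. Round shank 12 mm diameter, 45 mm long, foot tapered to 6 mm over its last 6 mm; above it a plain round knob 30 mm diameter, 42 mm tall (45 to 87 mm above the tip). Origin: centre of the tip; z up towards the knob. Fully home, the knob's underside rests on the cover and the tip is 45 mm below the cover's top face.
- block: Wooden tool block fixed to the bench, 60 (its x) x 165 (its y) x 60 mm high, origin at the centre of its underside. Three holes 17 mm in diameter and 52 mm deep in a row along its y at -58, 0 and +58 mm hold the pin, the punch and the scraper in any order; their shoulders rest on the block's top.
- punch: Bystander in the tool block: thin steel rod 10 mm diameter over a 24 mm collar, rising 60 mm above the block. Origin at its tip, as for the pin.
- scraper: Bystander in the tool block: 24 mm collar with a dark wooden handle up to 22 mm thick, rising 63 mm above the block. Origin at its tip.
- stone: Bystander: small red-brown rubbing stone 60 x 22 x 18 mm high lying on the switch's cover at its +x edge region on the -y side. Origin: centre of its underside.
- whetstone: Bystander: grey stone 30 x 110 x 22 mm high on the bench by the tool block's +x side. Origin: centre of its underside.
- crucible: Bystander: grey conical cup 60 mm wide, 75 mm high, by the tool block's -x side. Origin: centre of its underside.
- kettle_lid: Bystander: iron lid 90 mm wide, 30 mm high, on the bench at the left (+y). Origin: centre of its underside.
- brush: Bystander: a flat brush lying on the bench at the right (-y).
Things that resemble listed ones, but are neither listed nor needed, are in the scene too. What is shaped like the pin but turquoise or yellow is not meant.

How it is judged:
By the outcome, as a careful person would: the job done as asked, in the order asked, and still so for the second after the job is handed in, with the robot touching nothing.
It also fails if it takes over 67 s, if anything falls off the work surface, if the arm or the gripper's body presses on something with over 40 N, if the wrist force passes 120 N, or if a joint passes its speed limit or range.

## Working session

There is one attempt and no reset: what is moved stays moved. The work goes in short steps, Python scripts to look and compute and a tool call to move; the robot and the scene stay as the last step left them, time stands still between calls to the robot, and variables do not carry over. Pictures are saved under pics/ and viewed, at most 10 in all, crops included, and the job is handed in when it is done.

Besides the shell and the picture viewer there is one more tool, called after ">>>" in YAML: its name, and indented under it one key for each argument. move_arm: Moves the arm, as the interface text tells. Its arguments: {"type":"object","properties":{"plan":{"type":"array"},"claw":{"type":"number"},"squeeze":{"type":"number"}},"required":["plan"]}

```bash
mkdir -p pics; cat > h.py <<'E'
import numpy as np, cv2
from plant import robot, imaging, ticket, search_frame, outline_of, tip_of
def cam(n):
    c=imaging.camera(n); c['f']=192/np.tan(np.radians(c['vertical_fov'])/2); c['n']=n; return c
def ray(c,p):
    u=(p[0]-c['cx'])/c['f']; v=(p[1]-c['cy'])/c['f']
    if c['n']=='wrist':
        r=np.hypot(u,v); s=np.sinc(r/np.pi); d=np.array([u*s,v*s,np.cos(r)])
    else: d=np.array([u,v,1.])
    E=np.array(c['extrinsics']); R=E[:3,:3]; o=-R.T@E[:3,3]; d=R.T@d
    return o,d/np.linalg.norm(d)
def atz(c,p,z):
    o,d=ray(c,p); return o+d*(z-o[2])/d[2]
def tri(a,b):
    (o1,d1),(o2,d2)=a,b
    A=np.array([d1,-d2]).T; t=np.linalg.lstsq(A,o2-o1,rcond=None)[0]
    p,q=o1+d1*t[0],o2+d2*t[1]; return (p+q)/2,np.linalg.norm(p-q)
def proj(c,P):
    E=np.array(c['extrinsics']); p=E[:3,:3]@np.asarray(P)+E[:3,3]
    if c['n']=='wrist':
        r=np.hypot(p[0],p[1]); th=np.arctan2(r,p[2]); k=th/max(r,1e-9); return np.array([c['cx']+c['f']*k*p[0],c['cy']+c['f']*k*p[1]])
    return np.array([c['cx'],c['cy']])+c['f']*p[:2]/p[2]
def save(c,name): cv2.imwrite('pics/'+name,c['img'][:,:,::-1])
E
cat > a.py <<'E'
from h import *
np.set_printoptions(precision=3,suppress=True)
o=robot.get_obs(); print(o['time'],o['position'],o['orientation'],o['contact_force'],robot.tcp_to_grasp)
C={}
for n in('scene','side'):
    c=cam(n);C[n]=c
    R,t=np.array(c['extrinsics'])[:3,:3],np.array(c['extrinsics'])[:3,3]; print(n,-R.T@t,c['f'])
    for q in('switch','ball','slot','pin','block','punch','scraper','stone'):
        r=tip_of(n,q); print(n,q,[(np.round(x['centre'],1),round(x['confidence'],2)) for x in r[:3]])
        c[q]=r
im=np.hstack([C['scene']['img'],C['side']['img']])
cv2.imwrite('pics/1.png',cv2.resize(C['scene']['img'],(800,600))[:,:,::-1]); cv2.imwrite('pics/2.png',cv2.resize(C['side']['img'],(800,600))[:,:,::-1])
for q in('switch','ball','slot','pin','block','punch','scraper','stone'):
    for a in C['scene'][q][:2]:
        for b in C['side'][q][:2]: print(q,*tri(ray(C['scene'],a['centre']),ray(C['side'],b['centre'])))
E
python3 a.py
```

```text
0.0 [ 0.244 -0.548  0.23 ] [-3.071 -0.654  0.   ] [-0.099  0.08   0.265] 0.0187
scene [1.018 0.46  1.177] 481.139855523072
scene switch [(array([214.6, 171.7]), 0.77)]
scene ball [(array([193.2, 133.9]), 0.77)]
scene slot [(array([233.6, 156. ]), 0.94)]
scene pin [(array([259. , 228.4]), 0.58), (array([279.1, 251.5]), 0.53), (array([246. , 264.3]), 0.51)]
scene block [(array([302.9, 252.7]), 0.87)]
scene punch [(array([300.7, 251.1]), 0.54)]
scene scraper [(array([323.4, 253.4]), 0.45)]
scene stone [(array([234.4, 156.4]), 0.75), (array([188.3, 133.3]), 0.68), (array([279.6, 248.9]), 0.66)]
side [ 0.488 -0.773  0.723] 382.8857517720434
side switch [(array([254.2, 278.2]), 0.8)]
side ball [(array([263.2, 244.2]), 0.8), (array([233.9, 246. ]), 0.51)]
side slot [(array([227.1, 245.5]), 0.96)]
side pin [(array([260.2, 191.8]), 0.71), (array([239.1, 216. ]), 0.6), (array([263.2, 215.3]), 0.54)]
side block [(array([248.7, 186. ]), 0.59)]
side punch [(array([250.7, 183.1]), 0.61)]
side scraper [(array([237.4, 175.6]), 0.59)]
side stone [(array([254.4, 292.7]), 0.59)]
switch [ 0.535 -0.187  0.006] 0.008822291851665023
ball [ 0.552 -0.232  0.162] 0.0001713583835332816
ball [ 0.518 -0.236  0.151] 0.05463942606328096
slot [ 0.481 -0.149  0.075] 0.0068210273995900255
pin [0.583 0.061 0.062] 0.021435232452098364
pin [ 0.538  0.037 -0.012] 0.05456722725542299
pin [0.583 0.127 0.013] 0.007525099089992946
pin [ 0.534  0.107 -0.071] 0.042372314942433736
block [0.545 0.171 0.006] 0.005295650651866359
punch [0.551 0.168 0.019] 0.004994611503771022
scraper [0.513 0.214 0.016] 0.00415018558922206
stone [ 0.495 -0.2   -0.   ] 0.09430684603331271
stone [ 0.529 -0.293  0.09 ] 0.00358683483465352
```

View pics/1.png

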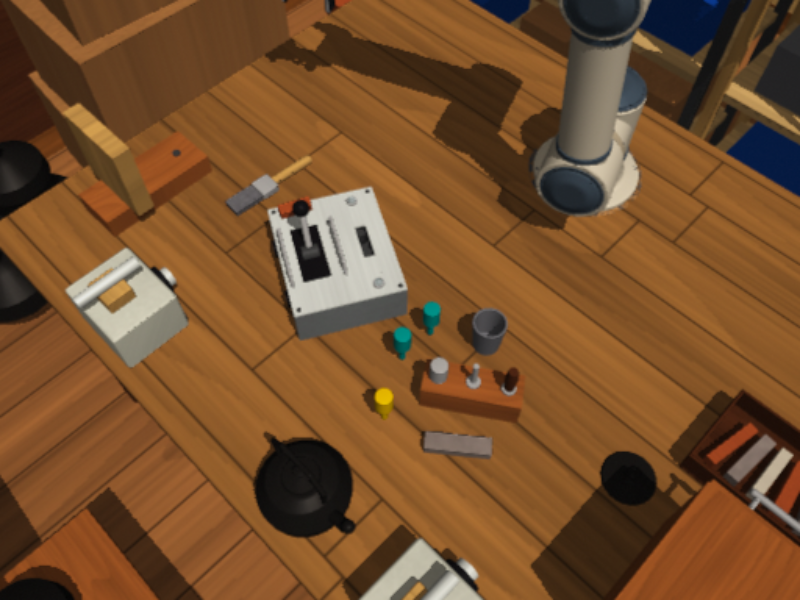

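View pics/2.png

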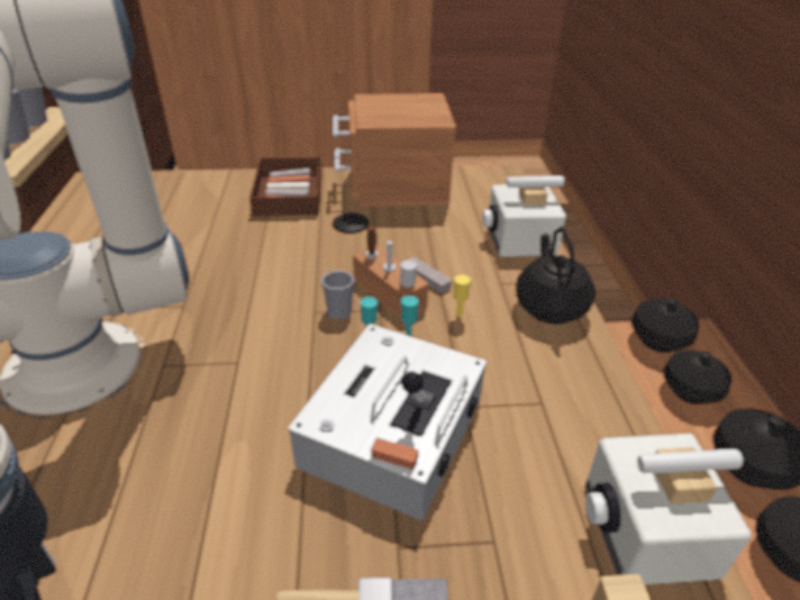

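```bash
cat > b.py <<'E'
from h import *
from scipy.optimize import least_squares
np.set_printoptions(precision=3,suppress=True)
a,b=cam('scene'),cam('side'); k=.64
P=lambda p:(p[0]*k,p[1]*k)
L=[(np.array(x),np.array(s)*k,c) for x,s,c in [((-.1,-.12),(371,188),a),((.1,-.12),(268,208),a),((-.1,.12),(405,288),a),((-.1,-.12),(295,425),b),((-.1,.12),(372,328),b),((.1,.12),(485,362),b),((.1,-.12),(418,475),b),((-.055,0),(365,241),a),((-.055,0),(360,381),b),((-.055,-.095),(351,201),a)]]
def T(v,x): c,s=np.cos(v[2]),np.sin(v[2]); return np.array([v[0]+c*x[0]-s*x[1],v[1]+s*x[0]+c*x[1]])
r=least_squares(lambda v:np.concatenate([proj(c,[*T(v,x),.085])-s for x,s,c in L]),[.53,-.173,-.45],loss='soft_l1')
print('switch',r.x,np.degrees(r.x[2])); print(r.fun.reshape(-1,2))
print('slot',T(r.x,(-.055,0)),'pivot',T(r.x,(.045,0)))
for n,s,t in [('pinTop',(439,364),(409,266)),('punchTop',(476,367),(390,243)),('scraperTop',(513,372),(372,232)),('turq1top',(432,308),(369,303)),('turq2top',(402,334),(410,302)),('yelTop',(383,396),(461,281))]:
    print(n,*tri(ray(a,P(s)),ray(b,P(t))))
E
python3 b.py
```

```text
switch [ 0.533 -0.177 -0.529] -30.320709110685332
[[ 0.867 -0.919]
 [-0.077  0.147]
 [ 0.716  1.045]
 [-4.513  0.91 ]
 [-0.312 -2.701]
 [ 1.29   0.088]
 [ 3.018  5.124]
 [-0.445 -0.007]
 [ 0.062 -0.69 ]
 [ 0.782  0.221]]
slot [ 0.486 -0.149] pivot [ 0.572 -0.199]
pinTop [0.58  0.12  0.099] 0.0030286016796950074
punchTop [0.55  0.17  0.117] 0.0011425308080026703
scraperTop [0.516 0.217 0.115] 0.004565354263850639
turq1top [0.504 0.034 0.084] 0.002518333930917357
turq2top [0.576 0.033 0.084] 0.0013717180000407038
yelTop [0.675 0.09  0.082] 0.0016902985523181027
```

>>> move_arm:
  plan:
    - [0.02,0.02,0,-0.08]
    - [0.045,0.043,0,-0.16]
    - [0.07,0.066,0,-0.24]
    - [0.097,0.092,0,-0.32]
    - [0.124,0.118,0,-0.4]
    - [0.15,0.143,0,-0.5]
    - [0.177,0.168,0,-0.6]
    - [0.204,0.194,0,-0.7]
    - [0.23,0.219,0,-0.8]
    - [0.255,0.243,0,-0.88]
    - [0.27,0.257,0,-0.948]
    - [0.276,0.262,0,-0.948]
  claw: -1

```text
time: 2.0
position: [0.5226, -0.2832, 0.2311]
orientation: [-3.032, 0.818, -0.0]
contact_force: [0.7, -0.5, -0.2]
gripper_width: -0.0002
grasp_force: 0.0
```

```bash
cat > c.py <<'E'
from h import *
np.set_printoptions(precision=3,suppress=True)
import sys
o=robot.get_obs(); print(o['time'],o['position'],o['orientation'],o['contact_force'],o['gripper_width'])
c=cam('wrist'); save(c,sys.argv[1])
for q,z in(('ball',.161),('slot',.085),('lever',.089),('switch',0),('stone',.085),('pin',.008)):
    for x in tip_of('wrist',q)[:2]: print(q,np.round(x['centre'],1),round(x['confidence'],2),atz(c,x['centre'],z))
b=[cam('scene'),cam('side')]
p=[tip_of(x['n'],'ball') for x in b]
if p[0] and p[1]: print(tri(ray(b[0],p[0][0]['centre']),ray(b[1],p[1][0]['centre'])))
E
python3 c.py 3.png
```

```text
2.0 [ 0.523 -0.283  0.231] [-3.032  0.818 -0.   ] [ 0.723 -0.487 -0.222] -0.00021354636884183704
ball [186.  205.8] 0.96 [ 0.549 -0.231  0.161]
slot [174.4 261.5] 0.55 [ 0.486 -0.146  0.085]Traceback (most recent call last):
  File "c.py", line 7, in <module>
    for x in tip_of('wrist',q)[:2]: print(q,np.round(x['centre'],1),round(x['confidence'],2),atz(c,x['centre'],z))
             ~~~~~~^^^^^^^^^^^
ValueError: it knows: ball, bar, block, brush, crucible, kettle_lid, pin, punch, scraper, slot, stone, switch, whetstone
```

View pics/3.png

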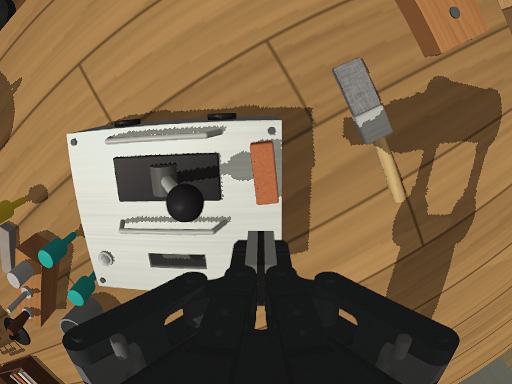

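>>> move_arm:
  plan:
    - [0,0,-0.03,0]
    - [0,0,-0.06,0]
    - [0,0,-0.076,0]
    - [0.005,0.0086,-0.076,0]
    - [0.01,0.0173,-0.076,0]
    - [0.014,0.0242,-0.076,0]
    - [0.018,0.031,-0.076,0]
    - [0.021,0.0363,-0.076,0]
    - [0.024,0.0415,-0.076,0]
    - [0.027,0.0465,-0.076,0]
    - [0.03,0.0515,-0.076,0]
    - [0.0315,0.0542,-0.076,0]

```text
time: 3.15
position: [0.5539, -0.234, 0.1625]
orientation: [3.027, -0.821, 0.017]
contact_force: [-1.4, -3.8, 4.3]
gripper_width: 0.0002
grasp_force: 2.6
```

```bash
sed -i "s/('lever',.089),//" c.py; python3 c.py 4.png
```

```text
3.15 [ 0.554 -0.234  0.162] [ 3.027 -0.821  0.017] [-1.412 -3.828  4.298] 0.00015466436218045565
ball [205.7 264.3] 0.94 [ 0.559 -0.201  0.161]
slot [225.5 214.1] 0.36 [ 0.558 -0.204  0.085]
switch [224.2 216. ] 0.56 [ 0.534 -0.175  0.   ]
stone [336.  193.8] 0.56 [ 0.528 -0.288  0.085]
pin [ 24.2 217.3] 0.8 [0.673 0.076 0.008]
pin [ 82.1 261.2] 0.72 [0.576 0.027 0.008]
(array([ 0.564, -0.205,  0.168]), np.float64(0.005554245345354371))
```

>>> move_arm:
  plan:
    - [0.0015,0.0025,0,0]
    - [0.003,0.005,0,0]
    - [0.004,0.0068,0,0]
    - [0.004,0.0068,0,0]

```text
time: 3.98
position: [0.5563, -0.2242, 0.155]
orientation: [-3.032, 0.819, 0.001]
contact_force: [-1.2, -2.0, 2.4]
gripper_width: -0.0001
grasp_force: 1.1
```

```bash
python3 c.py 4.png
```

```text
3.9833 [ 0.556 -0.224  0.155] [-3.032  0.819  0.001] [-1.232 -2.032  2.358] -0.0001410191533339769
ball [202.3 266.8] 0.62 [ 0.564 -0.192  0.161]
ball [351.9 194.4] 0.47 [ 0.561 -0.279  0.161]
slot [231.5 215.9] 0.34 [ 0.558 -0.199  0.085]
switch [230.2 214.8] 0.95 [ 0.534 -0.173  0.   ]
stone [350.6 193.9] 0.69 [ 0.527 -0.287  0.085]
pin [ 86.1 258. ] 0.9 [0.578 0.023 0.008]
pin [ 23.1 215.6] 0.6 [0.675 0.081 0.008]
(array([ 0.57 , -0.203,  0.166]), np.float64(0.010687713104322693))
```

```bash
python3 - <<'E'
from h import *
a,b=cam('scene'),cam('side')
A=cv2.resize(a['img'][100:220,150:280],None,fx=3,fy=3); B=cv2.resize(b['img'][195:315,180:310],None,fx=3,fy=3)
for c,I,o in((a,A,(150,100)),(b,B,(180,195))):
    for y,col in((0,(255,0,0)),):
        x=np.array([.572,-.199]);
        for z in(.089,.174):
            p=(proj(c,[*x,z])-o)*3; cv2.circle(I,tuple(int(v) for v in p),4,col,1)
cv2.imwrite('pics/5.png',np.hstack([A,B])[:,:,::-1])
c=cam('wrist')
for q in('ball',):
  for x in tip_of('wrist',q)[:1]: print(atz(c,x['centre'],.174))
E
```

```text
[ 0.57102936 -0.19859623  0.174     ]
```

View pics/5.png

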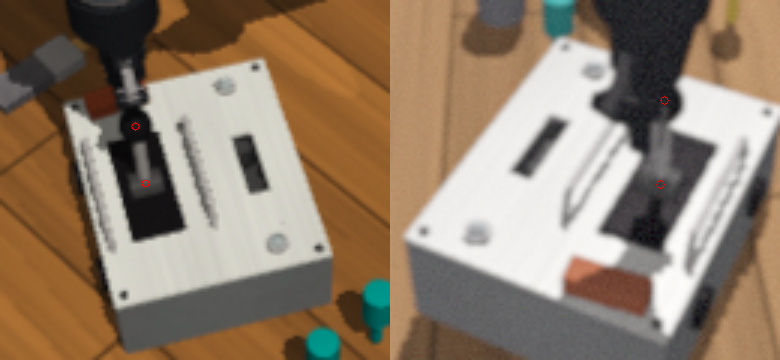

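>>> move_arm:
  plan:
    - [0,0,0,0]
    - [0,0,0,0]
    - [0,0,0,0]
    - [0,0,0,0]
    - [0,0,0,0]
    - [0,0,0,0]
    - [0,0,0,0]
    - [0,0,0,0]
    - [0,0,0,0]
    - [0,0,0,0]
    - [0,0,0,0]
    - [0,0,0,0]

```text
time: 5.68
position: [0.556, -0.2249, 0.1553]
orientation: [3.033, -0.82, 0.0]
contact_force: [-0.2, -0.0, -0.2]
gripper_width: -0.0002
grasp_force: 0.0
```

>>> move_arm:
  plan:
    - [0,0,0,0]
    - [0,0,0,0]
    - [0,0,0,0]
    - [0.003,0.005,0,0]
    - [0.006,0.0103,0,0]
    - [0.0095,0.0162,0,0]
    - [0.013,0.0222,0,0]
    - [0.016,0.0274,0,0]
    - [0.019,0.0325,0,0]
    - [0.021,0.036,0,0]
    - [0.0227,0.0388,0,0]
    - [0.0227,0.0388,0,0]

```text
time: 6.68
position: [0.579, -0.1852, 0.1548]
orientation: [-3.032, 0.818, 0.001]
contact_force: [-0.3, 0.5, -0.4]
gripper_width: 0.0002
grasp_force: 0.4
```

```bash
python3 c.py 6.png
```

```text
6.6833 [ 0.579 -0.185  0.155] [-3.032  0.818  0.001] [-0.328  0.476 -0.37 ] 0.00016000061667383137
ball [205.3 255.5] 0.86 [ 0.592 -0.158  0.161]
slot [275.1 306.3] 0.78 [ 0.486 -0.146  0.085]
switch [275.1 212. ] 0.81 [ 0.536 -0.177  0.   ]
stone [405.4 193.8] 0.91 [ 0.526 -0.29   0.085]
pin [111.6 261.2] 0.96 [0.58  0.029 0.008]
pin [ 44.6 217.5] 0.75 [0.675 0.083 0.008]
```

>>> move_arm:
  plan:
    - [0.001,0.0017,0,0]
    - [0.0018,0.003,0,0]
    - [0.0018,0.003,0,0]
    - [-0.008,-0.013,0,0]
    - [-0.01,-0.017,0.03,0]
    - [-0.01,-0.017,0.065,0]
    - [-0.005,0.01,0.09,0]
    - [0,0.05,0.095,0]
    - [0,0.09,0.095,0]
    - [0,0.13,0.095,0]
    - [0,0.17,0.095,0]
    - [0,0.21,0.095,0]

```text
time: 8.18
position: [0.5785, 0.0261, 0.2506]
orientation: [-3.032, 0.82, -0.001]
contact_force: [0.9, 0.4, -0.5]
gripper_width: 0.0002
grasp_force: 0.0
```

>>> move_arm:
  plan:
    - [0,0.03,0,0]
    - [0,0.05,0,0]
    - [0,0.05,0,0]
  claw: 0.25

```text
time: 8.43
position: [0.5784, 0.0785, 0.2504]
orientation: [-3.033, 0.811, 0.001]
contact_force: [-0.6, 0.3, -0.4]
gripper_width: 0.0358
grasp_force: 0.0
```

```bash
cat > d.py <<'E'
from h import *
np.set_printoptions(precision=4,suppress=True)
o=robot.get_obs(); print(o['time'],o['position'],o['contact_force'],o['gripper_width'])
c=cam('wrist'); save(c,'7.png')
for x in outline_of('wrist','pin'):
    v,u=np.nonzero(x['pixels']); print('pin',x['extent'],round(x['confidence'],2),atz(c,x['extent'][:2],.1))
for q,z in(('pin',.015),('punch',.01),('block',0),('slot',.085)):
    for x in tip_of('wrist',q)[:5]: print(q,np.round(x['centre'],1),round(x['confidence'],2),atz(c,x['centre'],z))
for n in('scene','side'):
    s=cam(n)
    for x in tip_of(n,'ball')[:1]: print(n,x['centre'],x['confidence'],atz(s,x['centre'],.16))
E
python3 d.py
```

```text
8.4333 [0.5784 0.0785 0.2504] [-0.6196  0.3279 -0.3677] 0.03580004340881371
pin [225.6, 188.7, 26.6, 35.2] 0.96 [0.5846 0.1174 0.1   ]
pin [323.5, 202.7, 28.3, 31.5] 0.82 [0.5199 0.0361 0.1   ]
pin [203.1, 102.0, 29.0, 26.5] 0.8 [0.6717 0.0905 0.1   ]
pin [295.6, 153.2, 25.1, 28.5] 0.69 [0.5813 0.0372 0.1   ]
pin [118.9, 307.4, 37.2, 33.5] 0.56 [0.5154 0.3418 0.1   ]
pin [213.8  99.5] 0.95 [0.675  0.0918 0.015 ]
pin [231.9 171.5] 0.94 [0.5829 0.1202 0.015 ]
pin [312.2 187.5] 0.72 [0.5108 0.0387 0.015 ]
pin [290.1 141.6] 0.57 [0.5796 0.0353 0.015 ]
punch [213.6 208.3] 0.71 [0.5503 0.1709 0.01  ]
block [217.6 207.2] 0.67 [0.5463 0.1684 0.    ]
slot [456.7 151.5] 0.84 [ 0.4846 -0.1427  0.085 ]
scene [199.6, 157.4] 0.55 [ 0.591  -0.1623  0.16  ]
side [275.9, 222.9] 0.69 [ 0.5854 -0.168   0.16  ]
```

View pics/7.png

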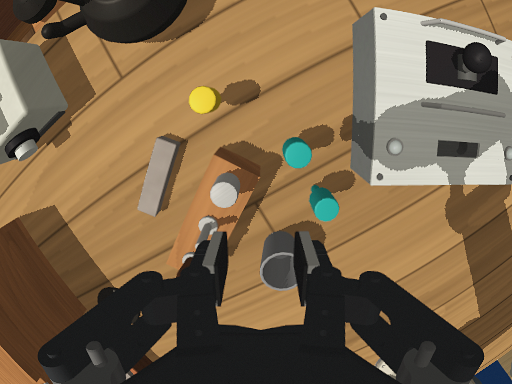

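>>> move_arm:
  plan:
    - [0.002,0.025,0,0]
    - [0.0036,0.0405,-0.02,0]
    - [0.0036,0.0405,-0.055,0]
    - [0.0036,0.0405,-0.085,0]
    - [0.0036,0.0405,-0.11,0]
    - [0.0036,0.0405,-0.13,0]
    - [0.0036,0.0405,-0.135,0]

```text
time: 9.52
position: [0.5803, 0.1138, 0.1104]
orientation: [3.03, -0.82, -0.01]
contact_force: [-0.5, -0.4, -0.4]
gripper_width: 0.0532
grasp_force: 0.0
```

```bash
python3 - <<'E'
from h import *
np.set_printoptions(precision=4,suppress=True)
o=robot.get_obs(); print(o['time'],o['position'],o['contact_force'],o['gripper_width'])
c=cam('wrist'); save(c,'8.png')
for x in outline_of('wrist','pin')[:2]: print('pin',x['extent'],round(x['confidence'],2),atz(c,x['extent'][:2],.09))
for dz in(.06,.102): print(dz,proj(c,[.582,.119,dz]))
E
```

```text
9.5167 [0.5803 0.1138 0.1104] [-0.4589 -0.3906 -0.4251] 0.053180653668858005
pin [210.8, 73.2, 52.1, 51.5] 0.97 [0.6726 0.0911 0.09  ]
pin [364.8, 167.8, 59.8, 55.3] 0.91 [0.5836 0.042  0.09  ]
0.06 [253.1543 213.4591]
0.102 [251.7846 241.6047]
```

View pics/8.png

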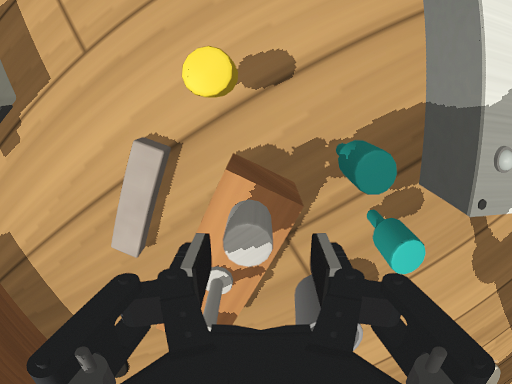

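>>> move_arm:
  plan:
    - [0,0,0,0]
    - [0,0,0,0]
    - [0,0,0,0]

```text
time: 9.87
position: [0.5834, 0.1144, 0.1176]
orientation: [-3.031, 0.82, -0.005]
contact_force: [-0.2, -1.1, -0.1]
gripper_width: 0.0534
grasp_force: 0.0
```

>>> move_arm:
  plan:
    - [-0.003,0.0075,0,0]
    - [-0.003,0.0075,-0.01,0]
    - [-0.003,0.0075,-0.025,0]
    - [-0.003,0.0075,-0.04,0]
    - [-0.003,0.0075,-0.05,0]
    - [-0.003,0.0075,-0.05,0]
    - [-0.003,0.0075,-0.05,0]

```text
time: 10.45
position: [0.5788, 0.1219, 0.0644]
orientation: [3.032, -0.82, -0.002]
contact_force: [0.3, 0.1, -0.6]
gripper_width: 0.0534
grasp_force: 0.0
```

>>> move_arm:
  plan:
    - [0,0,0,0]
    - [0,0,0,0]
    - [0,0,0,0]
    - [0,0,0,0]
    - [0,0,0,0]
    - [0,0,0,0]
  claw: -1
  squeeze: 40

```text
time: 10.95
position: [0.5801, 0.122, 0.0667]
orientation: [-3.032, 0.82, -0.004]
contact_force: [0.1, 0.5, 5.0]
gripper_width: 0.0294
grasp_force: 39.7
```

>>> move_arm:
  plan:
    - [0,0,0.02,0]
    - [0,0,0.05,0]
    - [0,0,0.085,0]
    - [0,0,0.12,0]
    - [-0.01,-0.03,0.13,0]
    - [-0.022,-0.06,0.13,0]
    - [-0.034,-0.095,0.13,0]
    - [-0.047,-0.13,0.13,0]
    - [-0.06,-0.165,0.13,0]
    - [-0.073,-0.2,0.13,0]
    - [-0.085,-0.235,0.13,0]
    - [-0.096,-0.265,0.13,0]

```text
time: 11.95
position: [0.4819, -0.145, 0.1945]
orientation: [3.032, -0.821, -0.002]
contact_force: [0.6, 0.1, -1.1]
gripper_width: 0.0287
grasp_force: 40.6
```

>>> move_arm:
  plan:
    - [-0.006,-0.015,0,0]
    - [-0.009,-0.024,-0.015,0]
    - [-0.009,-0.024,-0.03,0]
    - [-0.009,-0.024,-0.03,0]
    - [-0.009,-0.024,-0.03,0]

```text
time: 12.37
position: [0.4735, -0.1668, 0.1638]
orientation: [-3.032, 0.82, 0.005]
contact_force: [0.2, -0.6, -1.6]
gripper_width: 0.0292
grasp_force: 40.6
```

```bash
cat > e.py <<'E'
from h import *
import sys
np.set_printoptions(precision=4,suppress=True)
o=robot.get_obs(); print(o['time'],o['position'],o['orientation'],o['contact_force'],o['gripper_width'])
c=cam('wrist'); save(c,sys.argv[1])
for x in tip_of('wrist','slot')[:2]: print('slot',x['centre'],round(x['confidence'],2),atz(c,x['centre'],.085))
for x in tip_of('wrist','pin')[:4]: print('pin',x['centre'],round(x['confidence'],2),atz(c,x['centre'],o['position'][2]-.052))
P=[]
for n in('scene','side'):
    s=cam(n); P.append((s,tip_of(n,'slot'),tip_of(n,'pin')))
    save(s,n+sys.argv[1])
    print(n,[(y['centre'],round(y['confidence'],2)) for y in P[-1][1][:1]+P[-1][2][:4]], 'tcp proj tip',proj(s,[*o['position'][:2],o['position'][2]-.052]))
E
python3 e.py 9.png; python3 - <<'E'
import cv2,numpy as np
w=cv2.imread('pics/9.png')
a=cv2.imread('pics/scene9.png')[90:220,150:280]; b=cv2.imread('pics/side9.png')[190:320,180:310]
r=lambda x:cv2.resize(x,(288,288),interpolation=cv2.INTER_CUBIC)
cv2.imwrite('pics/10.png',np.hstack([cv2.resize(w,(512,384)),np.vstack([r(a),r(b)])[:384*2][:576].copy()[:384] if 0 else cv2.resize(np.vstack([r(a),r(b)]),(192,384))]))
E
```

```text
12.3667 [ 0.4735 -0.1668  0.1638] [-3.0319  0.8205  0.0053] [ 0.1709 -0.6273 -1.6199] 0.029172812603078076
slot [231.9, 198.0] 0.75 [ 0.4854 -0.1473  0.085 ]
pin [264.9, 210.2] 0.94 [ 0.4728 -0.1695  0.1118]
pin [110.4, 232.8] 0.81 [ 0.5163 -0.0537  0.1118]
pin [76.0, 184.6] 0.57 [ 0.5635 -0.0523  0.1118]
pin [19.2, 145.4] 0.56 [ 0.6235 -0.0188  0.1118]
scene [([233.1, 156.1], 0.68), ([255.8, 226.7], 0.69), ([277.5, 212.9], 0.61), ([230.1, 141.1], 0.48), ([244.2, 264.9], 0.45)] tcp proj tip [231.5435 142.3343]
side [([228.5, 245.7], 0.59), ([224.9, 237.3], 0.6), ([237.7, 215.6], 0.57), ([261.8, 213.3], 0.55), ([291.1, 199.8], 0.49)] tcp proj tip [224.7436 240.6726]
```

View pics/10.png

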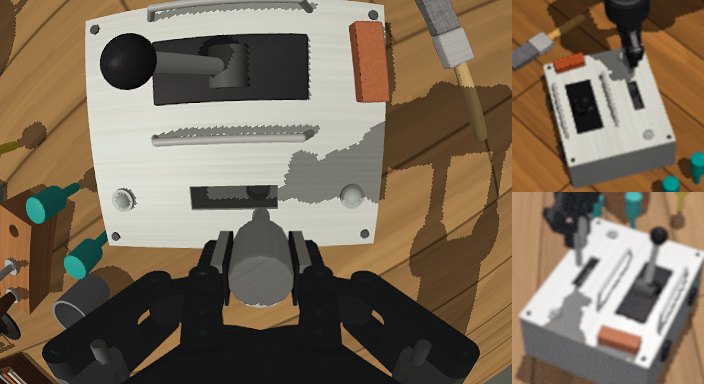

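>>> move_arm:
  plan:
    - [0.001,0.0015,-0.008,0]
    - [0.001,0.0015,-0.018,0]
    - [0.001,0.0015,-0.026,0]
    - [0.001,0.0015,-0.032,0]
    - [0.001,0.0015,-0.037,0]
    - [0.001,0.0015,-0.037,0]
    - [0.001,0.0015,-0.037,0]

```text
time: 13.4
position: [0.4751, -0.1656, 0.1278]
orientation: [-3.033, 0.82, 0.001]
contact_force: [-0.9, -0.9, -0.9]
gripper_width: 0.0289
grasp_force: 40.6
```

>>> move_arm:
  plan:
    - [0,0,-0.003,0]
    - [0,0,-0.006,0]
    - [0,0,-0.009,0]
    - [0,0,-0.012,0]
    - [0,0,-0.013,0]
    - [0,0,-0.013,0]

```text
time: 13.9
position: [0.4751, -0.1655, 0.1148]
orientation: [-3.033, 0.82, 0.001]
contact_force: [0.5, 0.7, -2.0]
gripper_width: 0.029
grasp_force: 40.6
```

>>> move_arm:
  plan:
    - [0,0,-0.002,0]
    - [0,0,-0.004,0]
    - [0,0,-0.006,0]
    - [0,0,-0.006,0]
    - [0,0,-0.006,0]

```text
time: 14.32
position: [0.4752, -0.1656, 0.1091]
orientation: [-3.033, 0.82, 0.001]
contact_force: [0.1, 0.1, -1.1]
gripper_width: 0.0294
grasp_force: 40.6
```

>>> move_arm:
  plan:
    - [0,0,-0.003,0]
    - [0,0,-0.006,0]
    - [0,0,-0.009,0]
    - [0,0,-0.012,0]
    - [0,0,-0.014,0]
    - [0,0,-0.014,0]
    - [0,0,-0.014,0]

```text
time: 14.9
position: [0.4752, -0.1656, 0.095]
orientation: [-3.033, 0.82, 0.001]
contact_force: [0.4, 0.1, -0.8]
gripper_width: 0.029
grasp_force: 40.6
```

>>> move_arm:
  plan:
    - [0,0,-0.001,0]
    - [0,0,-0.002,0]
    - [0,0,-0.003,0]
    - [0,0,-0.003,0]
    - [0,0,-0.003,0]

```text
time: 15.32
position: [0.4753, -0.1656, 0.0922]
orientation: [-3.033, 0.82, 0.0]
contact_force: [0.1, 0.6, -1.3]
gripper_width: 0.0293
grasp_force: 40.6
```

>>> move_arm:
  plan:
    - [0,0,0,0]
    - [0,0,0,0]
    - [0,0,0,0]
    - [0,0,0,0]
    - [0,0,0,0]
  claw: 0.15

```text
time: 15.73
position: [0.4754, -0.1656, 0.0925]
orientation: [3.033, -0.82, 0.001]
contact_force: [-0.2, 0.2, -0.8]
gripper_width: 0.0488
grasp_force: 0.0
```

>>> move_arm:
  plan:
    - [0,0,0.008,0]
    - [0,0,0.025,0]
    - [0,0,0.05,0]
    - [0,0,0.08,0]
    - [0,0,0.11,0]
    - [-0.02,-0.02,0.13,0]
    - [-0.04,-0.045,0.14,0]
    - [-0.06,-0.07,0.14,0]
    - [-0.08,-0.1,0.14,0]
    - [-0.1,-0.13,0.14,0]
    - [-0.1,-0.13,0.14,0]

```text
time: 16.65
position: [0.3722, -0.2998, 0.233]
orientation: [3.027, -0.829, -0.0]
contact_force: [0.6, 0.1, -0.3]
gripper_width: 0.0493
grasp_force: 0.0
```

```bash
python3 e.py 11.png; python3 - <<'E'
import cv2,numpy as np
w=cv2.imread('pics/11.png')[20:340,100:500]
a=cv2.imread('pics/scene11.png')[90:220,150:280]; b=cv2.imread('pics/side11.png')[190:320,180:310]
r=lambda x:cv2.resize(x,(390,390),interpolation=cv2.INTER_CUBIC)
cv2.imwrite('pics/12.png',np.hstack([r(a),r(b)]))
E
```

```text
16.65 [ 0.3722 -0.2998  0.233 ] [ 3.0272 -0.8286 -0.0005] [ 0.6393  0.073  -0.3429] 0.04929014464802135
slot [88.6, 165.4] 0.57 [ 0.4827 -0.1416  0.085 ]
pin [44.8, 198.8] 0.93 [ 0.4716 -0.1476  0.181 ]
pin [128.4, 152.0] 0.67 [ 0.4573 -0.2419  0.181 ]
pin [21.6, 163.5] 0.53 [ 0.5096 -0.145   0.181 ]
scene [([232.1, 157.7], 0.85), ([246.0, 263.5], 0.69), ([231.0, 159.6], 0.62), ([258.2, 228.3], 0.54), ([274.8, 214.5], 0.46)] tcp proj tip [223.789  81.344]
side [([229.0, 247.9], 0.76), ([236.9, 215.5], 0.64), ([228.7, 260.5], 0.63), ([290.9, 199.6], 0.48)] tcp proj tip [168.3166 268.6848]
```

View pics/12.png

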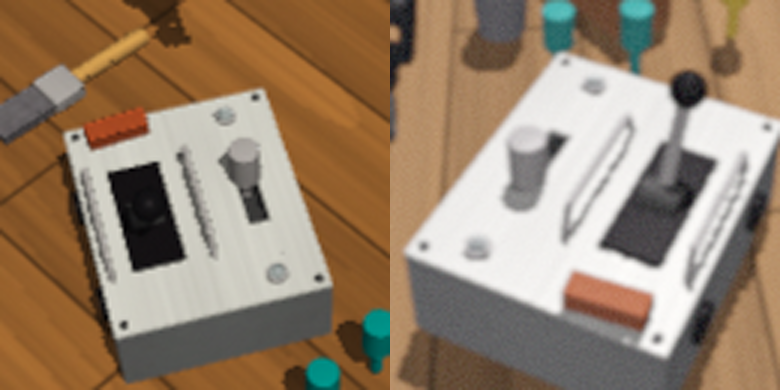

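```bash
python3 - <<'E'
from h import *
np.set_printoptions(precision=1,suppress=True)
cs=[cam(n) for n in('scene','side')]
d=np.array([.505,.863])
B=[]
for c,o in zip(cs,((150,90),(180,190))):
    print(c['n'],'knob top/bottom proj in crop',[(proj(c,[.4755,-.1656,z])-o)*3 for z in(.127,.085)])
    x=outline_of(c['n'],'ball')[0]; print('ball ext',x['extent'],x['confidence'],(np.array(x['extent'][:2])-o)*3)
    for t in(.4,.5,.6): print(t,(proj(c,[*(np.array([.572,-.199])+d*.085*np.sin(t)),.089+.085*np.cos(t)])-o)*3)
    m=[x for x in outline_of(c['n'],'pin')]
    print([((np.array(x['extent'][:2])-o)*3,np.array(x['extent'][2:])*3) for x in m if abs(x['extent'][0]-(230 if c['n']=='scene' else 355-0))<8 or c['n']=='side'])
E
```

```text
scene knob top/bottom proj in crop [array([243.3, 148.8]), array([245.2, 176.5])]
ball ext [199.8, 160.4, 10.7, 13.9] 0.52 [149.4 211.2]
0.4 [143.7 190.4]
0.5 [145.9 199.8]
0.6 [148.1 209.3]
[(array([241.2, 168.9]), array([30.9, 61.8]))]
side knob top/bottom proj in crop [array([136.2, 136. ]), array([138.1, 175.9])]
ball ext [275.4, 238.6, 27.1, 47.9] 0.59 [286.2 145.8]
0.4 [293.2  93.3]
0.5 [297.1  90.7]
0.6 [300.7  89.2]
[(array([133.2, 158.4]), array([34.8, 68.7])), (array([170.7,  28.8]), array([26.7, 53.1])), (array([250.8,  33.3]), array([51.9, 80.1])), (array([346.2,  -4.8]), array([30. , 73.5])), (array([209.7, 235.2]), array([370.5, 365.4]))]
```

>>> move_arm:
  plan:
    - [0.02,0.01,0,0]
    - [0.05,0.024,0,0]
    - [0.08,0.038,0,0]
    - [0.11,0.052,0,0]
    - [0.14,0.066,0,0]
    - [0.17,0.08,0,0]
    - [0.188,0.089,0,0]
    - [0.195,0.092,0,0]
    - [0.195,0.092,-0.02,0]
    - [0.195,0.092,-0.05,0]
    - [0.195,0.092,-0.073,0]
    - [0.195,0.092,-0.078,0]
  claw: -1

```text
time: 18.4
position: [0.5681, -0.2033, 0.149]
orientation: [-3.032, 0.821, 0.012]
contact_force: [-0.0, -0.0, -0.6]
gripper_width: -0.0002
grasp_force: 0.0
```

>>> move_arm:
  plan:
    - [0,0,0,0]
    - [0,0,0,0]

```text
time: 18.57
position: [0.5703, -0.2041, 0.1555]
orientation: [3.032, -0.821, 0.001]
contact_force: [0.5, 0.2, 0.2]
gripper_width: -0.0001
grasp_force: 0.0
```

>>> move_arm:
  plan:
    - [0.003,0.005,0,0]
    - [0.006,0.01,0,0]
    - [0.009,0.0153,0,0]
    - [0.0115,0.0195,0,0]
    - [0.0125,0.0213,0,0]
    - [0.013,0.0223,0,0]
    - [0.013,0.0223,0,0]
    - [0.013,0.0223,0,0]

```text
time: 19.23
position: [0.5835, -0.1813, 0.1544]
orientation: [-3.033, 0.82, -0.001]
contact_force: [0.3, -1.4, -0.3]
gripper_width: 0.0001
grasp_force: 0.5
```

>>> move_arm:
  plan:
    - [0.0008,0.0013,0,0]
    - [0.0012,0.002,0,0]
    - [0.0012,0.002,0,0]

```text
time: 19.48
position: [0.5842, -0.1799, 0.154]
orientation: [3.031, -0.821, -0.001]
contact_force: [-1.6, -4.1, -1.1]
gripper_width: -0.0002
grasp_force: 1.8
```

>>> move_arm:
  plan:
    - [0.0008,0.0013,0,0]
    - [0.0013,0.0022,0,0]
    - [0.0013,0.0022,0,0]

```text
time: 19.73
position: [0.5844, -0.1795, 0.154]
orientation: [3.027, -0.823, -0.003]
contact_force: [-5.7, -10.1, -0.0]
gripper_width: 0.0002
grasp_force: 5.3
```

At the stop (force rising to about 12 N). Back off and leave.

>>> move_arm:
  plan:
    - [-0.006,-0.01,0,0]
    - [-0.012,-0.02,0,0]
    - [-0.012,-0.02,0.03,0]
    - [-0.012,-0.02,0.065,0]
    - [-0.012,-0.02,0.095,0]
    - [-0.02,-0.05,0.1,0]
    - [-0.04,-0.08,0.1,0]
    - [-0.06,-0.11,0.1,0]
    - [-0.08,-0.14,0.1,0]
    - [-0.08,-0.14,0.1,0]
    - [-0.08,-0.14,0.1,0]

```text
time: 20.65
position: [0.5047, -0.3186, 0.2544]
orientation: [-3.03, 0.825, -0.001]
contact_force: [-0.0, -0.8, 0.3]
gripper_width: -0.0001
grasp_force: 0.0
```

```bash
python3 - <<'E'
from h import *
a,b=cam('scene'),cam('side')
r=lambda x:cv2.resize(x,(390,390),interpolation=cv2.INTER_CUBIC)
cv2.imwrite('pics/13.png',np.hstack([r(a['img'][90:220,150:280]),r(b['img'][190:320,180:310])])[:,:,::-1])
E
```

```text
(no output)
```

View pics/13.png

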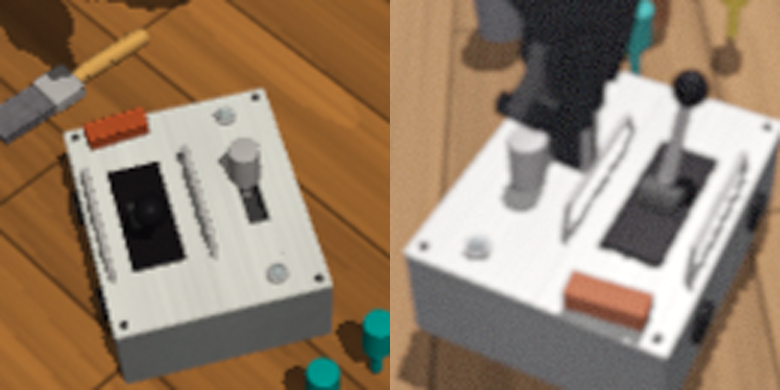

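The lever is fully over, with the ball at (152,210) and (691,88). The pin stands home with its knob on the cover at (243,150) and (526,142), and the stone has not moved.

```bash
python3 -c "
from plant import ticket
print(ticket.finish_job())"
```

```text
the job is handed in; nothing more can be done
None
```

The job is handed in at about 21 s: the lever stood at centre-off for more than a second and was then pushed to its stop on the +y side, and the pin is fully home with its knob on the cover and released.

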